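Set the sampling manifold's lift-and-turn selector to the open jar

TASK

The oil sampling manifold is shut off, and one of the four jars under its spouts is still open and waiting to be filled; the other three are capped. Lift the sprung selector knob out of its notch, turn it until it points at the spout over the open jar, and let it drop fully home into that notch. Leave the four jars standing where they are, and let go of the knob.

Things in the scene. Friction and masses are not known exactly. Their poses are not given: they have to be found in the camera images.
- knob_grip (a point): Grip point of the selector knob: on its upright axis, 158 mm above the bench, 9 mm below the top of its bar. The knob is a plain black upright bar 18 mm wide, 32 mm high, 121 mm long; parallel sides from 36 mm before to 44 mm behind the axis. Its underside is 3 mm above a steel index ring 102 mm across. Nothing near is higher. Moves with the knob: x points along the nose, z up.
- knob_nose (a point): Tip of the knob's tapered nose, 68 mm from its axis: where the knob points (the other end is a round tail, 53 mm from the axis). Under nose and tail, 42 mm from the axis, two 8 mm wide keys with round undersides stand 9 mm deep in notches (13 mm wide) of the index ring, so the knob cannot turn until it is lifted.
- selector_turn (a joint): Turn of the knob about its upright axis, rad: 0 = shut off (the start), positive = counter-clockwise from above. Notches at 1.222 (outlet 1), 0.611 (outlet 2), 0, -0.611 (outlet 3), -1.222 (outlet 4), each with about 0.06 rad of play either way. End stops at 1.36 and -1.36. Turns lightly (about 0.05 N m) once lifted.
- selector_lift (a joint): Lift of the whole knob straight up against a spring (about 7 N home, 11 N when clear), m: 0 = home in a notch, 0.009 = riding on the ring between notches, 0.018 = upper stop. Turn it at 0.012 to 0.015. Let go over a notch (within about 0.1 rad) it drops in by itself.
- manifold: The manifold: steel drip tray 300 by 400 mm with a 14 mm rim, the selector valve on a pedestal in it and four spouts. Fixed to the bench, at another place and angle each time. Origin on the knob's axis at bench height; x is the way the knob points when shut off, between outlets 2 and 3; y to the left of that, z up.
- outlet_1 (a point): Mouth of spout 1, 88 mm above the bench: a steel tube that runs straight out from the valve below the knob (top 107 mm above the bench) and turns down 170 mm from the knob's axis. Seen from above it lies 70 degrees left (counter-clockwise) of the shut-off direction; the knob points at it at selector_turn 1.222.
- outlet_2 (a point): Mouth of spout 2, 88 mm above the bench: a steel tube that runs straight out from the valve below the knob (top 107 mm above the bench) and turns down 170 mm from the knob's axis. Seen from above it lies 35 degrees left (counter-clockwise) of the shut-off direction; the knob points at it at selector_turn 0.611.
- outlet_3 (a point): Mouth of spout 3, 88 mm above the bench: a steel tube that runs straight out from the valve below the knob (top 107 mm above the bench) and turns down 170 mm from the knob's axis. Seen from above it lies 35 degrees right (clockwise) of the shut-off direction; the knob points at it at selector_turn -0.611.
- outlet_4 (a point): Mouth of spout 4, 88 mm above the bench: a steel tube that runs straight out from the valve below the knob (top 107 mm above the bench) and turns down 170 mm from the knob's axis. Seen from above it lies 70 degrees right (clockwise) of the shut-off direction; the knob points at it at selector_turn -1.222.
- open_jar_mid (a point): Centre, half-way up, of the one open jar: clear glass, 56 mm across, 70 mm high, no cap, with a paper band. It stands upright in the drip tray (floor 4 mm above the bench) under one of the four spouts, which one differs each time. Not to be moved.
- full_jar_a_mid (a point): Centre, about half-way up, of a filled jar closed with a white screw cap: 56 mm across, 72 mm high with the cap, standing in the drip tray under one of the other spouts. Not to be moved.
- full_jar_b_mid (a point): Centre, about half-way up, of a filled jar closed with a white screw cap: 56 mm across, 72 mm high with the cap, standing in the drip tray under one of the other spouts. Not to be moved.
- full_jar_c_mid (a point): Centre, about half-way up, of a filled jar closed with a white screw cap: 56 mm across, 72 mm high with the cap, standing in the drip tray under one of the other spouts. Not to be moved.
There are look-alikes about, which are no part of the job. Leave any pink look-alike of the part that bears full_jar_b_mid alone.

How it is judged:
By the outcome, as a careful person would: the job done as asked, in the order asked, and still so for the second after the job is handed in, with the robot touching nothing.
It also fails if it takes over 38 s, if anything falls off the work surface, if the arm or the gripper's body presses on something with over 40 N, if the wrist force passes 120 N, or if a joint passes its speed limit or range.

ROBOT

A 6-joint arm with a two-finger parallel gripper is mounted at the origin on the work surface. World frame = base frame: x ahead of the robot, y to its left, z up, the work surface at z = 0. Lengths are in mm, angles in rad, forces in N, time in s.
With the tool pointing down it reaches from about 275 to 725 mm from the base axis. Payload 5.6 kg.
Tool frame: the origin (TCP) lies midway between the tips of the shut fingers; the grasp point (between the pads) lies env.tcp_to_grasp behind it (env.tcp_to_grasp is the distance from the TCP to the grasp point, in mm); z points along the fingers, y is the line along which they close (so a half turn about z gives the same grasp; the last joint's range is limited). The gripper opens to 85 mm and grips with 20 to 120 N. Pads are 22 mm wide; open, the fingers measure 114 mm over their backs; the gripper's body (76 mm by 85 mm) begins 54 mm behind the grasp point. The pads swing forward as they close: fully open they stand 13 mm farther back than shut.
Start: joints at [1.592, 0.255, 0.108, 0, -1.424, -0.285], TCP at [143.386, 530.974, 231.283] pointing down, gripper open.
Joint ranges: [-2.95, 2.95], [-1.21, 1.97], [-1.09, 1.5], [-2.87, 1.71], [-2.94, -0.07], [-3.05, 3.05]. Speed limits (rad/s): [2.57, 2.57, 3.14, 3.14, 3.14, 3.14].

INTERFACE

Orientations are given as [roll, pitch, yaw] about the fixed x, y, z axes, in that order (R = Rz(yaw) Ry(pitch) Rx(roll)).
In Python, from plant import env gives the robot as it stands. Calls block until the motion is done:
- env.move_pose(position, orientation): joint-space move of the TCP to a pose.
- env.servo_line(position, ori=None, v=150, contact_N=None): straight line of the TCP; ori=None keeps the orientation; v is the mean speed in mm/s. With contact_N (N) it stops when the force on the tool has changed by that much, and returns True; else False.
- env.goto_joints(angles): joint-space move.
- env.set_gripper(opening, force=None): finger opening in mm; force is the grip in N (None keeps the last); returns when the fingers have stopped.
- env.sleep(seconds).
- env.ik(position, orientation): joint angles nearest the present ones, or None.
- env.sense(): the state.
- env.snapshot(name): name is "scene" or "top" or "wrist"; returns (picture, depth): 400x640x3 uint8, blue, green, red; 400x640 float32, mm along the optical axis (not along the pixel's ray), 0 where there is no reading.
- env.camera_params(name): a dict with "intrinsics" (3x3 intrinsics, pixels), "D" ([k1, k2, p1, p2, k3] as OpenCV has them; the pictures are not rectified), "rvec" (rotation vector, rad) and "tvec" (3), from world to camera coordinates, as OpenCV has them; the wrist camera has in their place "T_tool_cam" (4x4, takes a point from camera to tool coordinates, whose origin is the TCP and whose axes are the flange's). Camera axes: x right, y down, z forward; pixel columns grow to the right and rows downward; lengths in mm; the calibration is good to about 2 mm. A picture is of the moment at which its call begins: read the wrist's pose just before it. camera_params takes no time and is no camera call.
A pose or a line that the arm cannot do raises env.IKError and nothing moves.
- env.job_done(): hands the job in; it is judged then, once.
Trained networks look in the newest picture that a camera, given by its name, has taken for a name from the list of things; names that differ only in an ending like _2 or _b are one class to them, and where a whole thing is asked for, a point or a joint stands for the part that bears it (a point fixed in the world has none). Each returns a list of dicts, best first, with "confidence" (0 to 1); they miss things now and then, are a little off and sometimes report something else, mostly with a low value. They report only what shows in the picture. A call takes as long as a camera call. They do not tell look-alikes from the thing itself.
- env.find_in(camera, name): "position" ([x, y, z] in mm, in world coordinates, good to about 4 mm: the middle of the surface that is visible of it).
The state is a dict: "clock": time; "joint_positions": joint angles; "joint_velocities": joint speeds; "joint_torque": joint torques, N m; "eef_pos": TCP position; "orientation": TCP orientation; "ft_force": force on the tool from outside, world axes, zero at the start; "wrist_torque": the same for the moment, N m; "grip_width": finger opening in mm; "gripper_force": force on a finger pad.
Only numpy, scipy, OpenCV 4.12 (cv2) and the standard library are available. Lean on these libraries where they do the work, as an engineer would, in place of code of your own. Each camera call takes 0.05 s, during which the arm holds its last target. There are 200 camera calls.

## Working session

There is one attempt and no reset: what is moved stays moved. The work goes in short steps, each a Python script; the robot and the scene stay as the last script left them, time stands still between calls to the robot, and variables do not carry over. Pictures are saved under pics/ and viewed, at most 10 in all, crops included, and the job is handed in when it is done.

```bash
ls; mkdir -p pics; python3 - <<'E'
from plant import env
import cv2
for c in ("scene","top"):
    p,d=env.snapshot(c); cv2.imwrite(f"pics/{c}1.png",p)
    for n in ("knob_grip","knob_nose","outlet_1","open_jar_mid","full_jar_a_mid","manifold"):
        print(c,n,[( [round(float(v)) for v in r["position"]],round(r["confidence"],2)) for r in env.find_in(c,n)])
s=env.sense();print(s["clock"],s["eef_pos"],s["orientation"],env.tcp_to_grasp)
E
```

```text
pics
scene knob_grip [([484, 40, 158], 0.75)]
scene knob_nose [([483, 33, 153], 0.57), ([551, 51, 3], 0.38)]
scene outlet_1 [([550, 52, 4], 0.61)]
scene open_jar_mid [([543, 185, 43], 0.83)]
scene full_jar_a_mid [([619, 141, 78], 0.97)]
scene manifold [([548, 47, 9], 0.62)]
top knob_grip [([474, 29, 166], 0.84)]
top knob_nose [([476, 28, 164], 0.68), ([531, 25, 7], 0.52)]
top outlet_1 [([527, 25, 2], 0.56)]
top open_jar_mid [([529, 190, 43], 0.82), ([532, 22, 2], 0.21), ([605, 135, 73], 0.16)]
top full_jar_a_mid [([603, 136, 78], 0.87), ([606, -57, 78], 0.36), ([528, 28, 4], 0.22)]
top manifold [([534, 26, 6], 0.7), ([473, 30, 162], 0.62)]
0.7 [143.37029625 530.96733147 231.27897644] [ 3.14156385e+00  2.22878927e-05 -2.63793486e-01] 18.700000000000003
```

View pics/top1.png

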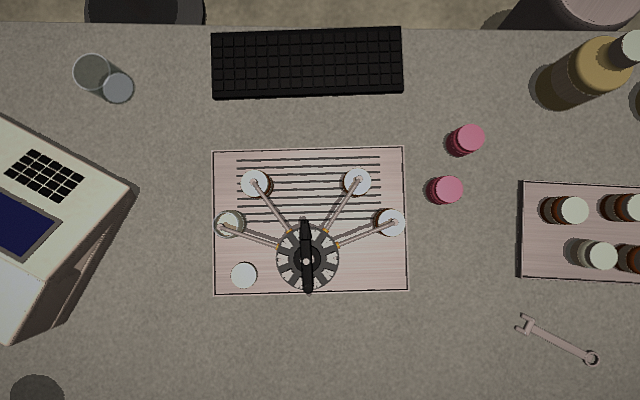

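View pics/scene1.png

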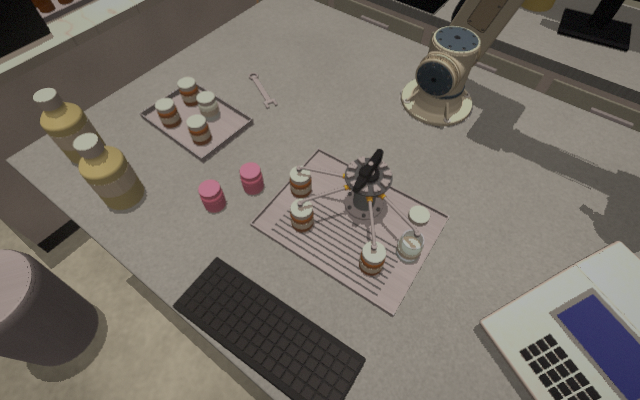

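The open jar is at top-picture pixel (229,222), under the leftmost spout, so the target is outlet 1. Three things could be confused with the jars: the loose cap in the tray (243,275), the glass off the tray (90,70) and the pink jars (466,138) and (445,190). The knob axis is near (306,260) with the nose toward (305,220). Next I'll take a close wrist view.

```bash
cat > h.py <<'E'
from plant import env
import cv2, numpy as np
from scipy.spatial.transform import Rotation as R
def cloud(c):
    s=env.sense(); p,d=env.snapshot(c); k=env.camera_params(c)
    K,D=np.array(k["intrinsics"]),np.array(k["D"])
    v,u=np.mgrid[:400,:640]
    n=cv2.undistortPoints(np.stack([u,v],-1).reshape(-1,1,2).astype(np.float64),K,D).reshape(400,640,2)
    X=np.dstack([n*d[...,None],d])
    if c=="wrist":
        T=np.array(k["T_tool_cam"]); X=X@T[:3,:3].T+T[:3,3]
        X=X@R.from_euler("xyz",s["orientation"]).as_matrix().T+s["eef_pos"]
    else:
        X=(X-np.array(k["tvec"]).ravel())@cv2.Rodrigues(np.array(k["rvec"]))[0]
    return p,d,X
def knob(c,near=(478,34)):
    p,d,X=cloud(c)
    m=(d>0)&(np.hypot(X[...,0]-near[0],X[...,1]-near[1])<95)&(X[...,2]>150)&(X[...,2]<185)&(p.max(2)<90)
    P=X[m]; z=np.median(P[:,2]); P=P[abs(P[:,2]-z)<6][:,:2].astype(np.float32)
    (cx,cy),(w,h),a=cv2.minAreaRect(P)
    mu=P.mean(0); ax=np.linalg.svd(P-mu,full_matrices=False)[2][0]; 
    e=(P-mu)@ax; lo,hi=np.percentile(e,[.3,99.7])
    # middle of parallel sides
    return p,X,dict(n=len(P),z=z,rect=(cx,cy,w,h,a),mu=mu,ax=ax,lo=lo,hi=hi)
E
python3 - <<'E'
from h import *
for c in("scene","top"): print(c,knob(c)[2])
print(env.camera_params("wrist")["T_tool_cam"])
for y in (0,np.pi): 
  for t in (0,.611,1.222,1.3): print(y,t,np.round(env.ik([478,34,145],[np.pi,0,y+t]) if env.ik([478,34,145],[np.pi,0,y+t]) is not None else 0,2))
env.move_pose([440,34,330],[np.pi,0,0])
p,X,k=knob("wrist"); cv2.imwrite("pics/w1.png",p); print(k); print(env.sense()["clock"])
E
```

```text
scene {'n': 246, 'z': np.float64(165.16660958065827), 'rect': (467.2919921875, 29.70404052734375, 93.07476806640625, 18.571796417236328, 3.9837100505828857), 'mu': array([467.5216  ,  30.481627], dtype=float32), 'ax': array([0.9964863 , 0.08375598], dtype=float32), 'lo': np.float64(-46.81817699432373), 'hi': np.float64(42.45761798858636)}
top {'n': 548, 'z': np.float64(165.48621451098143), 'rect': (464.1966552734375, 29.013141632080078, 89.16446685791016, 18.170207977294922, 4.797314643859863), 'mu': array([464.11545 ,  28.715101], dtype=float32), 'ax': array([-0.9969929, -0.0774933], dtype=float32), 'lo': np.float64(-43.502551330566405), 'hi': np.float64(44.21555028533936)}
[[ 3.34350085e-04 -9.58648967e-01 -2.84591017e-01  7.18717941e+01]
 [ 9.99999148e-01 -3.85742434e-05  1.30478102e-03 -3.86379752e-01]
 [-1.26180486e-03 -2.84591211e-01  9.58648137e-01 -1.43188152e+02]
 [ 0.00000000e+00  0.00000000e+00  0.00000000e+00  1.00000000e+00]]
0 0 [ 0.4   0.16 -0.23  0.   -1.17  1.17]
0 0.611 [ 0.4   0.16 -0.23  0.   -1.17  1.78]
0 1.222 [ 0.4   0.16 -0.23  0.   -1.17  2.39]
0 1.3 [ 0.4   0.16 -0.23  0.   -1.17  2.47]
3.141592653589793 0 [ 0.4   0.16 -0.23 -0.   -1.17 -1.97]
3.141592653589793 0.611 [ 0.4   0.16 -0.23 -0.   -1.17 -1.36]
3.141592653589793 1.222 [ 0.4   0.16 -0.23  0.   -1.17 -0.75]
3.141592653589793 1.3 [ 0.4   0.16 -0.23  0.   -1.17 -0.67]
{'n': 1888, 'z': np.float64(166.9560251673788), 'rect': (462.5217590332031, 29.596572875976562, 87.87646484375, 18.042892456054688, 4.72021484375), 'mu': array([464.83783 ,  29.902401], dtype=float32), 'ax': array([-0.9967556 , -0.08048791], dtype=float32), 'lo': np.float64(-41.33130968475342), 'hi': np.float64(45.262972545623775)}
2.9583
```

View pics/w1.png

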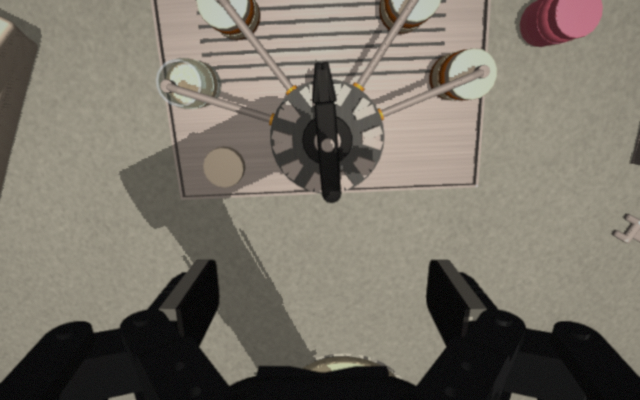

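The wrist view confirms it: the jar at (188,82) is uncapped glass under spout 1, the leftmost. The other three have white caps, and the loose disc at (223,167) is only a cap. The knob's axis bolt is at (327,145). I'll check the axis two ways and then grasp.

```bash
python3 - <<'E'
from h import *
p,X,k=knob("wrist")
ax=k["ax"]*(1 if k["ax"][0]>0 else -1); th=np.arctan2(ax[1],ax[0])
lo=min(k["lo"],-k["hi"]) if k["ax"][0]<0 else k["lo"]
tail=k["mu"]+ax*(-k["hi"] if k["ax"][0]<0 else k["lo"]); A=tail+ax*53
g=p[130:160,315:340].astype(int).min(2); v,u=np.nonzero(g>60); 
B=X[130+v,315+u]; B=B[B[:,2]>150]; b=np.median(B,0)
print("axis",A,"bolt",b,len(B),"th",th)
A=A*.5+b[:2]*.5 if len(B)>5 and np.hypot(*(A-b[:2]))<5 else A
print(A); np.save("A.npy",[A[0],A[1],th])
o=[np.pi,0,th]
env.move_pose([A[0],A[1],200],o)
print(env.servo_line([A[0],A[1],139.5],o,v=80,contact_N=8))
env.set_gripper(0,60)
s=env.sense(); print(s["clock"],s["eef_pos"],s["orientation"],s["grip_width"],s["gripper_force"],s["ft_force"],s["wrist_torque"])
E
```

```text
axis [472.61565219  30.48709457] bolt [471.04997906  29.87507545 169.01796036] 160 th 0.08010156
[471.83281563  30.18108501]
False
5.1833 [471.9436879   30.31015734 139.97234413] [-3.14138610e+00 -5.68610810e-04  8.02635951e-02] 18.48183167821289 58.55914771556854 [-2.26097234  0.36407248  5.15228966] [0.38192862 0.83480129 0.01902676]
```

```bash
python3 - <<'E'
from h import *
ax,ay,th=np.load("A.npy"); z0=env.sense()["eef_pos"][2]
def pr(t):
    s=env.sense(); print(t,round(s["clock"],2),np.round(s["eef_pos"],1),np.round(s["orientation"],3),round(s["grip_width"],1),np.round(s["ft_force"],1),np.round(s["wrist_torque"],2))
env.servo_line([ax,ay,z0+13.5],[np.pi,0,th],v=30); pr("lift")
p,X,k=knob("wrist"); print(k["n"],k["z"])
E
```

```text
lift 5.8 [471.2  30.2 152.8] [-3.141e+00  2.000e-03  8.000e-02] 16.8 [  1.1   1.8 -11.1] [ 0.28 -0.58  0.04]
8372 178.28062222442264
```

```bash
python3 - <<'E'
from h import *
ax,ay,th=np.load("A.npy"); z0=139.97
def pr(t):
    s=env.sense(); print(t,round(s["clock"],2),np.round(s["eef_pos"],1),np.round(s["orientation"],3),round(s["grip_width"],1),np.round(s["ft_force"],1),np.round(s["wrist_torque"],2)); return s
for f in (.08,.3,.6,1.):
    env.move_pose([ax,ay,z0+14.3],[np.pi,0,th+1.222*f]); s=pr(f)
    if abs(s["wrist_torque"][2])>1 or s["ft_force"][2]>-6: print("stop"); break
p,d=env.snapshot("top"); cv2.imwrite("pics/t2.png",cv2.resize(p[140:300,200:420],None,fx=3,fy=3))
E
```

```text
0.08 6.1 [471.2  30.2 153.8] [-3.141e+00  1.000e-03  1.750e-01] 16.9 [  0.2   1.6 -11. ] [ 0.41 -0.25  0.02]
0.3 6.47 [471.3  30.2 153.9] [-3.141e+00  1.000e-03  4.410e-01] 16.3 [ -0.9   1.8 -12.1] [0.51 0.05 0.11]
0.6 6.91 [471.3  30.2 154. ] [-3.141e+00  1.000e-03  8.070e-01] 16.4 [ -1.    2.1 -11.4] [0.62 0.53 0.03]
1.0 7.45 [471.3  30.2 154. ] [-3.14   0.     1.297] 16.7 [ -2.    1.6 -10.9] [0.76 0.94 0.1 ]
```

```bash
sleep 0
python3 - <<'E'
from h import *
ax,ay,th=np.load("A.npy"); z0=139.97; o=[np.pi,0,th+1.222]
def pr(t):
    s=env.sense(); print(t,round(s["clock"],2),np.round(s["eef_pos"],1),np.round(s["orientation"],3),round(s["grip_width"],1),np.round(s["ft_force"],1),np.round(s["wrist_torque"],2)); return s
print(env.servo_line([ax,ay,z0+1],o,v=30,contact_N=12)); pr("down")
env.set_gripper(60); pr("open"); env.sleep(.3)
env.servo_line([ax,ay,z0+90],o,v=120)
env.move_pose([400,0,340],[np.pi,0,0]); pr("away")
for c in("wrist","top","scene"):
    p,X,k=knob(c,(ax,ay)); print(c,k["n"],k["z"],k["mu"],np.arctan(k["ax"][1]/k["ax"][0])-th)
    if c=="wrist": cv2.imwrite("pics/w2.png",p)
    if c=="scene": cv2.imwrite("pics/s2.png",cv2.resize(p[130:310,240:460],None,fx=3,fy=3))
E
```

```text
True
down 7.93 [471.2  30.3 142.4] [-3.141  0.     1.3  ] 16.8 [-2.5  0.4  4.8] [ 0.27  0.48 -0.07]
open 8.42 [467.5  30.3 138.4] [-3.131e+00  3.000e-03  1.301e+00] 59.8 [-0.2 -0.1  0.5] [-0.01 -0.02  0.02]
away 10.82 [3.999e+02 1.000e-01 3.393e+02] [3.141e+00 1.000e-03 1.000e-03] 60.0 [ 0.1  0.3 -0.5] [-0.    0.02  0.06]
wrist 1975 167.00100784668288 [468.72577  23.46295] 1.2094179913401604
top 551 165.26814990081093 [469.96262   21.601517] 1.2113274857401848
scene 304 163.47922549149192 [473.23514   28.072979] 1.2319326922297478
```

View pics/w2.png

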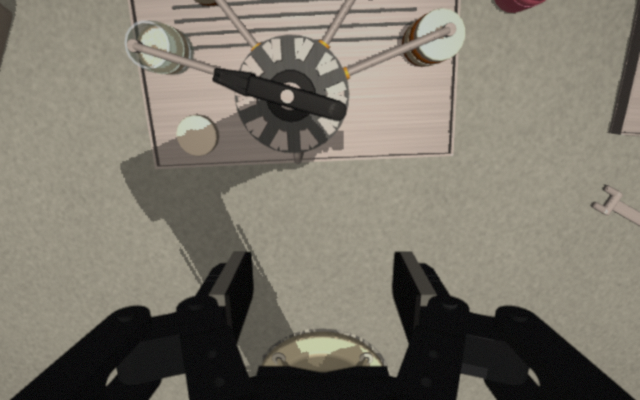

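View pics/s2.png

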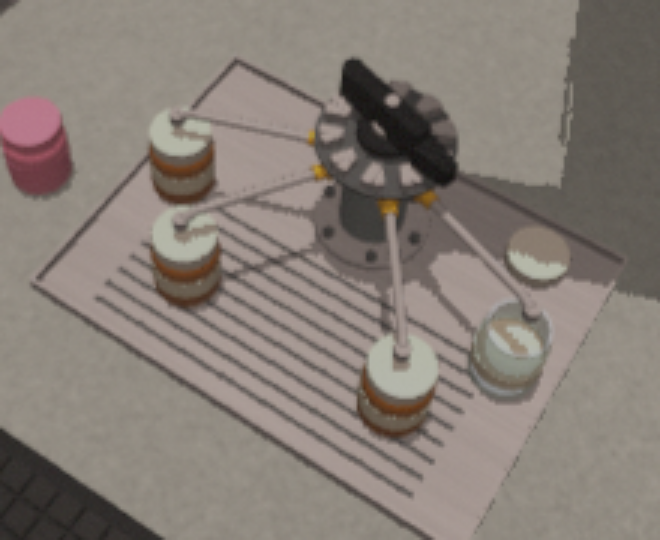

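The knob (wrist pixel (287,96)) points at spout 1 over the open jar at (160,48). Its top is back at 167.0 mm, the same as at the start, and the turn measures about 1.21 rad. The jars are standing and the gripper is clear.

```bash
python3 -c "
from plant import env
print(env.job_done())"
```

```text
the job is handed in; nothing more can be done
None
```

The selector knob is turned to outlet 1, over the open jar, and has dropped fully home in that notch. It has been let go, the four jars are still standing, and the job was handed in at about 11 s on the robot's clock.

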